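# Take the contour model apart for tracing

## Task

The contour model of the hill stands assembled on its blue base. Take it apart one layer at a time from the brown summit down, and lay each layer flat on the tracing board that bears the outline of its colour, covering that outline and lined up with it (either way round), so that the class can draw round it. Set the layers down, do not drop them, and leave the acid dropper bottle standing where it is.

Things in the scene. Friction and masses are not known exactly. Their poses are not given: they have to be found in the camera images.
- brown_layer: dark brown layer (the summit, on top): loose oval plywood slab, top painted dark brown, 40 mm long, 24 mm wide, 18 mm thick, under 0.15 kg. Two sockets underneath, 10 mm wide, 8 mm deep, fit the pins below. Origin: centre of underside; y lengthwise, z up; same either way round.
- orange_layer: orange layer (third from below): loose oval plywood slab, top painted orange, 60 mm long, 38 mm wide, 18 mm thick, under 0.15 kg. Two brass pins (6 mm thick, 6 mm high) on its top, 9 mm either side of the middle along y, hide in the layer above. Two sockets underneath, 10 mm wide, 8 mm deep, fit the pins below. Origin: centre of underside; y lengthwise, z up; same either way round.
- yellow_layer: yellow layer (second from below): loose oval plywood slab, top painted yellow, 82 mm long, 52 mm wide, 18 mm thick, under 0.15 kg. Two brass pins (6 mm thick, 6 mm high) on its top, 9 mm either side of the middle along y, hide in the layer above. Two sockets underneath, 10 mm wide, 8 mm deep, fit the pins below. Origin: centre of underside; y lengthwise, z up; same either way round.
- green_layer: dark green layer (bottom): loose oval plywood slab, top painted dark green, 104 mm long, 66 mm wide, 18 mm thick, under 0.15 kg. Two brass pins (6 mm thick, 6 mm high) on its top, 9 mm either side of the middle along y, hide in the layer above. Two sockets underneath, 10 mm wide, 8 mm deep, fit the pins below. Origin: centre of underside; y lengthwise, z up; same either way round.
- brown_board: tracing board for the dark brown layer: fixed, 104 (x) by 150 mm (y), a white sheet on wood with 2 mm high brass drawing pins at the corners. On its middle is printed the layer's outline in dark brown, 40 mm along y, 24 mm along x, filled with a paler tint. Origin: centre of underside; the sheet lies 6.5 mm higher; y along the outline.
- orange_board: tracing board for the orange layer: fixed, 104 (x) by 150 mm (y), a white sheet on wood with 2 mm high brass drawing pins at the corners. On its middle is printed the layer's outline in orange, 60 mm along y, 38 mm along x, filled with a paler tint. Origin: centre of underside; the sheet lies 6.5 mm higher; y along the outline.
- yellow_board: tracing board for the yellow layer: fixed, 104 (x) by 150 mm (y), a white sheet on wood with 2 mm high brass drawing pins at the corners. On its middle is printed the layer's outline in yellow, 82 mm along y, 52 mm along x, filled with a paler tint. Origin: centre of underside; the sheet lies 6.5 mm higher; y along the outline.
- green_board: tracing board for the dark green layer: fixed, 104 (x) by 150 mm (y), a white sheet on wood with 2 mm high brass drawing pins at the corners. On its middle is printed the layer's outline in dark green, 104 mm along y, 66 mm along x, filled with a paler tint. Origin: centre of underside; the sheet lies 6.5 mm higher; y along the outline.
- model_base: blue base of the model, fixed, 96 (x) by 140 mm (y), 12 mm thick, with two brass pins like the layers'. The layers start stacked on its middle, lined up with it: green, yellow, orange, brown; undersides 12, 30, 48 and 66 mm above the worktop, top of the stack 84 mm. Origin: centre of underside; y along its length.
- acid_dropper: white dropper bottle with a red cap and a red band, 32 mm across, 98 mm tall, loose, standing among the boards. Origin: centre of its underside; z up.

How it is judged:
By the outcome, as a careful person would: the job done as asked, in the order asked, and still so for the second after the job is handed in, with the robot touching nothing.
It also fails if it takes over 120 s, if anything falls off the work surface, if the arm or the gripper's body presses on something with over 40 N, if the wrist force passes 120 N, or if a joint passes its speed limit or range.

## Robot

A 6-joint arm with a two-finger parallel gripper is mounted at the origin on a cart in front of the work surface, level with it; the furniture and walls round the work are solid. World frame = base frame: x ahead of the robot, y to its left, z up, the work surface at z = 0. Lengths are in m, angles in degrees, forces in N, time in s.
With the tool pointing down it reaches from about 0.4 to 0.825 m from the base axis. Payload 7 kg.
Tool frame: the origin (TCP) lies on the centre line of the jaws, within the pads' length; the fingertips stand 19 mm ahead of it and the grasp point (between the pads) is the TCP (r.tip_extent is the distance from the TCP to the fingertips, in m); z points along the fingers, y is the line along which they close (so a half turn about z gives the same grasp; the last joint's range is limited). The gripper opens to 88 mm and grips with 3 to 60 N. Pads are 19 mm wide; open, the fingers measure 130 mm over their backs; the gripper's body (78 mm by 193 mm) begins 47 mm behind the grasp point.
Start: joints at [86.465, 20.546, 0.682, 0, -70.136, -16.507], TCP at [0.231, 0.634, 0.246] pointing down, gripper open.
Joint ranges: [-176.03, 176.03], [-82.01, 121.73], [-58.28, 71.71], [-173.87, 95.51], [-174.79, -0.11], [-173.66, 173.66]. Speed limits (degrees/s): [136.94, 136.94, 172.46, 180, 180, 180].

## Interface

Orientations are given as [roll, pitch, yaw] about the fixed x, y, z axes, in that order (R = Rz(yaw) Ry(pitch) Rx(roll)).
In Python, from plant import r gives the robot as it stands. The module is installed in compiled form; this text tells all that it offers.
- The arm moves only by the tool jog_arm, never from a script. Its argument "deltas" is a list that holds one entry, the list of rows, each a list of 5 numbers: the opening, from -1 (shut) to 1 (fully open), then the shift along the world's x, y, z in cm, then the turn about the world's z in rad. In form: [[[claw, dx, dy, dz, turn], ...]]. A call has 1 to 8 rows; each row shifts and turns the commanded pose from where the row before left it; what a row does not reach is not made up. A row lasts 1/8 s, in which the tool goes at most 62.5 mm and 10.7 degrees, less where a joint would pass 70% of its speed; a pose out of reach is approached as far as the arm can. A call with a gripper value outside its range is refused whole. The fingers move at their own pace and stop on an object; "force" is the grip in N (left out, the last holds). Time passes only in rows, so rows that do not move let the fingers close. It gives the time, the measured TCP pose, the force, the opening and the grip force at its end, in the units of the state.
- r.get_state(): the state, without advancing time (a new reading comes with each control period).
- r.capture(name): name is "scene" or "top" or "wrist"; returns the picture (480x640x3 uint8, blue, green, red); there is no depth.
- r.camera_info(name): a dict with "fx", "fy", "cx", "cy" (pixels), "view" (4x4, takes a point from world to camera coordinates). Camera axes: x right, y up, looking along -z (the intrinsics and any distortion apply to the point x, -y, -z); pixel columns grow to the right and rows downward; lengths in m; the calibration is good to about 2 mm. A picture is of the moment at which its call begins: read the wrist's pose just before it. camera_info takes no time and is no camera call; for the wrist camera it gives the pose at the moment of the call.
- r.close_job(): hands the job in; it is judged then, once.
The state is a dict: "time_s": time; "joints": joint angles; "qd": joint speeds; "joint_torque": joint torques, N m; "tcp_pos": TCP position; "eef_rot": TCP orientation; "contact_force": force on the tool from outside, world axes, zero at the start; "moment": the same for the moment, N m; "gripper_width": finger opening in m; "gripper_force": force on a finger pad.
Only numpy, scipy, OpenCV 4.12 (cv2) and the standard library are available. Lean on these libraries where they do the work, as an engineer would, in place of code of your own. Each camera call takes 0.05 s, during which the arm holds its last target. There are 200 camera calls.

## Working session

There is one attempt and no reset: what is moved stays moved. The work goes in short steps, Python scripts to look and compute and a tool call to move; the robot and the scene stay as the last step left them, time stands still between calls to the robot, and variables do not carry over. Pictures are saved under pics/ and viewed, at most 14 in all, crops included, and the job is handed in when it is done.

Besides the shell and the picture viewer there is one more tool, called in YAML: its name, and indented under it one key for each argument. jog_arm: Moves the arm, as the interface text tells. Its arguments: {"type":"object","properties":{"deltas":{"type":"array"},"force":{"type":"number"}},"required":["deltas"]}

```bash
mkdir -p pics; python3 - <<'E'
from plant import r
import cv2
for n in("scene","top"):
    cv2.imwrite(f"pics/{n}0.png",r.capture(n)); print(n,r.camera_info(n))
s=r.get_state();print(s,r.tip_extent)
E
```

```text
scene {'fx': 520.2087673613123, 'fy': 520.2087673613123, 'cx': 316.9265822062936, 'cy': 245.9792142865677, 'view': array([[ 0.03036491, -0.99941416,  0.01578958, -0.02382972],
       [ 0.68904167,  0.03237328,  0.72399831, -0.4537514 ],
       [-0.72408532, -0.01110446,  0.68962101, -0.81605467],
       [ 0.        ,  0.        ,  0.        ,  1.        ]])}
top {'fx': 533.3383194142152, 'fy': 533.3383194142152, 'cx': 323.5070080603098, 'cy': 238.3215883097306, 'view': array([[ 0.01415566, -0.99979555,  0.014439  , -0.02224491],
       [ 0.9959695 ,  0.01537764,  0.08836452, -0.55687549],
       [-0.08856849,  0.01312994,  0.99598355, -1.14837269],
       [ 0.        ,  0.        ,  0.        ,  1.        ]])}
{'time_s': 0.1, 'joints': array([ 8.64663626e+01,  2.05851990e+01,  6.39258369e-01, -1.79483972e-02,
       -7.01366939e+01, -1.65062818e+01]), 'qd': array([-0.00563226, -0.13738845,  0.15799182,  0.05178198, -0.01802007,
       -0.09132204]), 'joint_torque': array([-1.58567611e-03, -5.84161878e+01,  2.93750435e+01,  7.01549202e+00,
        1.01680134e-02, -5.73505872e-05]), 'tcp_pos': array([0.23119343, 0.63373041, 0.24474155]), 'eef_rot': array([ 1.79915977e+02, -7.30193776e-03, -2.00460245e+01]), 'contact_force': array([-0.38223385, -0.90539657, -0.74793979]), 'moment': array([-0.02006894,  0.01118435, -0.03673904]), 'gripper_force': 0.0, 'gripper_width': 0.0873294791627312} 0.019
```

View pics/top0.png

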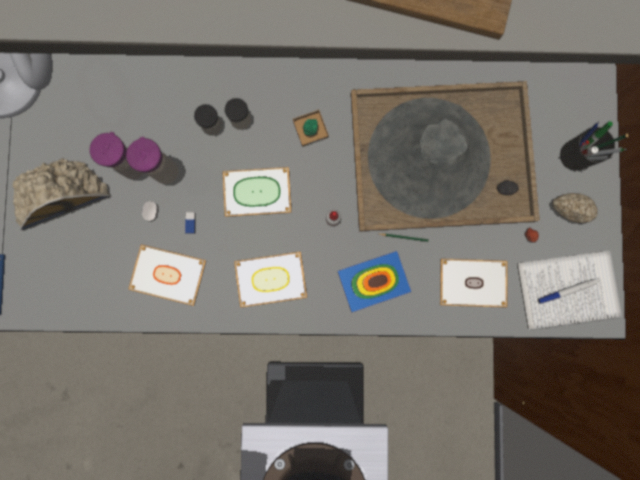

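View pics/scene0.png

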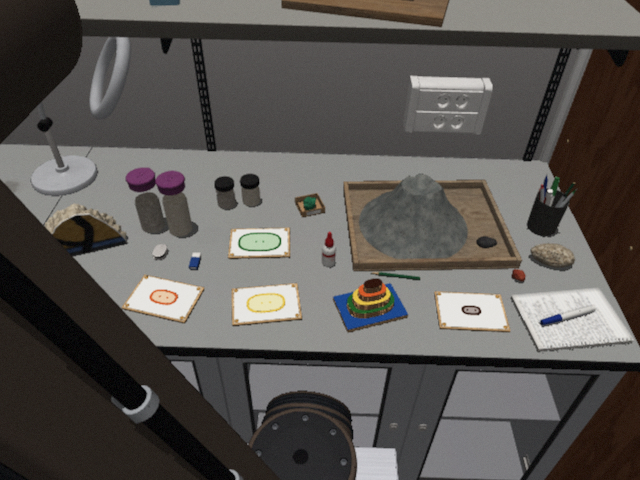

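```bash
cat > h.py <<'E'
import numpy as np, cv2
def w(info,px,z):
    """pixels (n,2) -> world xy on plane z"""
    px=np.atleast_2d(px).astype(float); V=info["view"]; R,t=V[:3,:3],V[:3,3]
    d=np.c_[(px[:,0]-info["cx"])/info["fx"],-(px[:,1]-info["cy"])/info["fy"],-np.ones(len(px))]@R
    c=-R.T@t; return (c+d*((z-c[2])/d[:,2])[:,None])[:,:2]
def rect(info,cnt,z):
    """min-area rect in world: centre mm, (short,long) mm, angle of local x axis (short) in deg, in -90..90"""
    p=w(info,cnt.reshape(-1,2),z)*1000
    c,s,a=cv2.minAreaRect(p.astype(np.float32))
    if s[0]>s[1]: a+=90; s=s[::-1]
    return np.round(c,1),np.round(s,1),round((a+90)%180-90,1)
def px(info,p):
    q=info["view"]@np.append(p,1); return info["cx"]-info["fx"]*q[0]/q[2],info["cy"]+info["fy"]*q[1]/q[2]
def blobs(mask,amin):
    cs,_=cv2.findContours(mask,cv2.RETR_EXTERNAL,cv2.CHAIN_APPROX_NONE)
    return [c for c in cs if cv2.contourArea(c)>amin]
E
python3 - <<'E'
from plant import r
from h import *
im=cv2.imread("pics/top0.png"); I=r.camera_info("top")
k=4; J=cv2.resize(im,None,fx=k,fy=k,interpolation=cv2.INTER_CUBIC); hsv=cv2.cvtColor(J,cv2.COLOR_BGR2HSV)
f=lambda c:(c.reshape(-1,2)+.5)/k-.5
def go(name,x,y,h,lo,hi,z):
    m=np.zeros(hsv.shape[:2],np.uint8); s=np.s_[(y-h)*k:(y+h)*k,(x-h)*k:(x+h)*k]; m[s]=cv2.inRange(hsv[s],lo,hi)
    for c in blobs(m,400): print(name,*rect(I,f(c),z))
for n,x,y in(("brown",474,283),("yellow",271,280),("green",257,192),("orange",168,275)):
    go(n+"_sheet",x,y,45,(0,0,170),(180,60,255),.0065)
    go(n+"_sat",x,y,26,(0,45,30),(180,255,255),.0065)
go("base",374,282,45,(100,150,50),(130,255,255),.012)
go("g",374,282,45,(40,80,20),(80,255,255),.030)
go("y",374,282,45,(22,130,120),(35,255,255),.048)
go("o",374,282,45,(5,150,120),(20,255,255),.066)
print("drop",w(I,[[333,216]],.095))
C=J[150*k:330*k,120*k:540*k]; cv2.imwrite("pics/crop1.png",cv2.resize(C,(800,343)))
E
```

```text
brown_sheet [ 465.6 -350.1] [ 99.3 141.8] -0.9
brown_sat [ 414.7 -349.1] [  5.6 115.3] -0.8
brown_sat [ 465.2 -350.5] [21.6 38.1] 0.8
brown_sat [ 515.7 -350.2] [  5.5 116.2] -1.1
yellow_sheet [466.8 102.8] [100.9 143.2] 9.0
yellow_sat [416.3 100.6] [ 10.5 115. ] 5.2
yellow_sat [466.6 102.7] [56.2 86.3] 9.3
yellow_sat [517.3 107.2] [  4.6 108. ] 9.0
green_sheet [663.4 138.1] [100.9 142.7] 4.3
green_sat [611.5 136.5] [  5.7 116.1] 4.3
green_sat [663.2 138. ] [ 66.4 104.7] 4.6
green_sat [713.4 139.1] [ 10.3 116.6] 1.8
orange_sheet [473.4 331.5] [100.  142.6] -13.3
orange_sat [424.  344.2] [ 5.1 84.7] -13.4
orange_sat [473.3 331.8] [43.1 64.6] -15.0
orange_sat [522.1 316.9] [ 5.  89.3] -13.2
base [ 465.3 -127.1] [ 90.9 135.1] 19.6
g [ 465.  -126.7] [ 63.6 102.2] 20.3
y [ 465.3 -127. ] [54.1 84.4] 19.1
o [ 465.3 -126.6] [38.9 61. ] 20.4
drop [[ 0.5977196  -0.03212442]]
```

View pics/crop1.png

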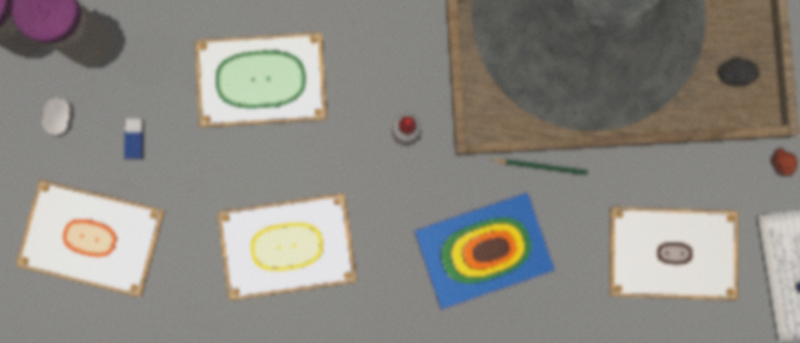

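jog_arm:
  deltas:
    - [[1, 2.9, -4.75, 0, -0.055], [1, 2.9, -4.75, 0, -0.055], [1, 2.9, -4.75, 0, -0.055], [1, 2.9, -4.75, 0, -0.055], [1, 2.9, -4.75, 0, -0.055], [1, 2.9, -4.75, 0, -0.055], [1, 2.9, -4.75, 0, -0.055], [1, 2.9, -4.75, 0, -0.055]]

```text
time_s: 1.1
tcp_pos: [0.4638, 0.2524, 0.2455]
eef_rot: [180.0, 0.0, -45.3]
contact_force: [1.1, 0.9, 0.2]
gripper_width: 0.0877
gripper_force: 0.0
```

jog_arm:
  deltas:
    - [[1, 0, -4.75, 0, -0.055], [1, 0, -4.75, 0, -0.055], [1, 0, -4.75, 0, -0.055], [1, 0, -4.75, 0, -0.055], [1, 0, -4.75, 0, -0.055], [1, 0, -4.75, 0, -0.055], [1, 0, -4.75, 0, -0.055], [1, 0, -4.75, 0, -0.055]]

```text
time_s: 2.1
tcp_pos: [0.4629, -0.1274, 0.2455]
eef_rot: [-180.0, 0.0, -70.6]
contact_force: [1.2, 0.0, -0.5]
gripper_width: 0.0876
gripper_force: 0.0
```

```bash
python3 - <<'E'
from plant import r
import cv2
s=r.get_state();I=r.camera_info("wrist");cv2.imwrite("pics/w1.png",r.capture("wrist"))
print(s["tcp_pos"],s["eef_rot"],s["joints"],s["contact_force"],I)
import pickle;pickle.dump(I,open("w1.pkl","wb"))
E
```

```text
[ 0.46291332 -0.12740529  0.2455113 ] [-1.79997508e+02  6.23999953e-03 -7.05597767e+01] [ 8.15196459e+00  1.88698488e+00 -2.30548728e+01 -7.28672986e-03
 -6.50569202e+01  1.12913315e+01] [ 1.16443195  0.02743126 -0.47486909] {'fx': 382.9156599617629, 'fy': 382.9156599617629, 'cx': 315.79597967057265, 'cy': 238.05038745982637, 'view': array([[-9.42927063e-01, -3.32999312e-01,  1.06772033e-04,
         3.94762337e-01],
       [ 3.21666178e-01, -9.10918795e-01, -2.58375346e-01,
        -2.31626276e-01],
       [ 8.61360730e-02, -2.43594761e-01,  9.66044600e-01,
        -4.60093714e-01],
       [ 0.00000000e+00,  0.00000000e+00,  0.00000000e+00,
         1.00000000e+00]])}
```

View pics/w1.png

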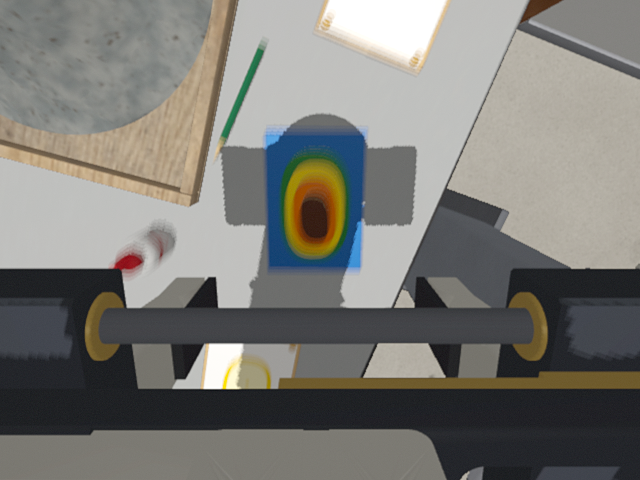

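Wrist view: the stack is in view around (316,215), the base rectangle spans (266..365, 128..270), with motion blur. I'll retake it at rest and measure.

```bash
cat > ws.py <<'E'
from plant import r
from h import *
import sys
name=sys.argv[1]
r.capture("wrist"); r.capture("wrist"); s=r.get_state(); I=r.camera_info("wrist"); im=r.capture("wrist"); cv2.imwrite(f"pics/{name}.png",im)
print("tcp",s["tcp_pos"].round(4),"yaw",s["eef_rot"].round(2),"t",s["time_s"],"w",round(s["gripper_width"],4))
k=3;J=cv2.resize(im,None,fx=k,fy=k,interpolation=cv2.INTER_CUBIC); hsv=cv2.cvtColor(J,cv2.COLOR_BGR2HSV)
R={"blue":((95,120,40),(125,255,255)),"green":((36,80,20),(85,255,255)),"yellow":((21,100,50),(34,255,255)),"orange":((8,150,50),(19,255,255)),"brown":((0,60,15),(12,255,110)),"sheet":((0,0,200),(180,60,255)),"tint":((0,25,30),(180,255,255))}
# args: colour:z:xmin:xmax:ymin:ymax
for a in sys.argv[2:]:
    c,z,x0,x1,y0,y1=a.split(":"); z=float(z)
    m=np.zeros(hsv.shape[:2],np.uint8); q=np.s_[int(y0)*k:int(y1)*k,int(x0)*k:int(x1)*k]; m[q]=cv2.inRange(hsv[q],*R[c])
    for b in blobs(m,600): print(a,*rect(I,(b.reshape(-1,2)+.5)/k-.5,z))
E
python3 ws.py w2 blue:.012:240:390:90:265 green:.030:240:390:90:265 yellow:.048:240:390:90:265 orange:.066:240:390:90:265 brown:.084:280:350:170:265
```

```text
tcp [ 0.4627 -0.1277  0.2451] yaw [ 1.7994e+02  2.0000e-02 -7.0690e+01] t 2.25 w 0.0872
blue:.012:240:390:90:265 [ 468.5 -130.6] [ 95.5 127.5] 19.4
green:.030:240:390:90:265 [ 466.4 -125.5] [ 65.1 102.8] 19.3
yellow:.048:240:390:90:265 [ 466.4 -125.5] [52.4 82.7] 19.1
orange:.066:240:390:90:265 [ 466.5 -125.6] [37.3 59.6] 20.0
brown:.084:280:350:170:265 [ 466.4 -125.1] [23.6 39.3] 19.7
```

View pics/w2.png

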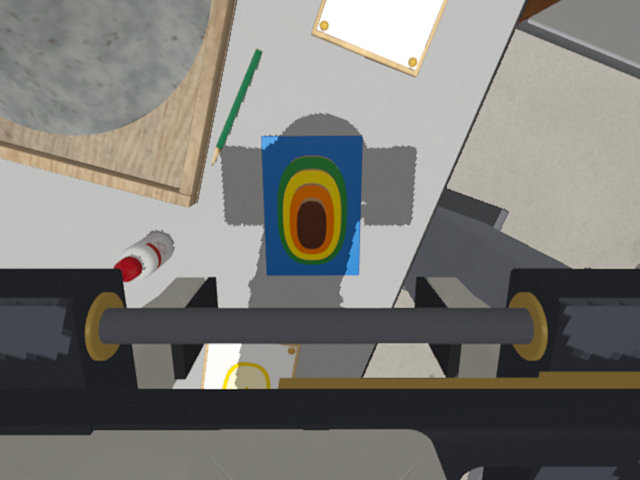

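Stack is at about (0.466, -0.1255), angle 19.5°; sizes match at every level, and the two cameras agree to within 1.4 mm. Now I descend on the brown layer.

jog_arm:
  deltas:
    - [[0.2, 0.33, 0.2, -3.5, 0], [0, 0, 0, -4, 0], [0, 0, 0, -4, 0], [0, 0, 0, -3, 0], [0, 0, 0, -1.3, 0], [0, 0, 0, 0, 0]]
  force: 15

```text
time_s: 3.05
tcp_pos: [0.4666, -0.1233, 0.0873]
eef_rot: [179.9, 0.0, -70.4]
contact_force: [-0.2, -1.0, -0.1]
gripper_width: 0.0442
gripper_force: 0.0
```

jog_arm:
  deltas:
    - [[-1, 0, 0, 0, 0], [-1, 0, 0, 0, 0], [-1, 0, 0, 0, 0], [-1, 0, 0, 0, 0], [-1, 0, 0, 0, 0], [-1, 0, 0, 0, 0]]
  force: 15

```text
time_s: 3.8
tcp_pos: [0.4672, -0.1239, 0.0884]
eef_rot: [-179.9, -0.0, -70.5]
contact_force: [-1.5, 0.9, 6.5]
gripper_width: 0.0232
gripper_force: 15.0
```

jog_arm:
  deltas:
    - [[-1, 0, 0, 0.8, 0], [-1, 0, 0, 1, 0], [-1, 0, 0, 3, 0], [-1, 0, 0, 3, 0]]

```text
time_s: 4.3
tcp_pos: [0.4664, -0.124, 0.1669]
eef_rot: [180.0, 0.0, -70.5]
contact_force: [0.6, 0.6, 0.3]
gripper_width: 0.0236
gripper_force: 15.0
```

```bash
python3 ws.py w3 brown:.170:200:420:90:400 orange:.066:240:390:90:400 yellow:.048:240:390:90:400
```

```text
tcp [ 0.4687 -0.124   0.1694] yaw [-1.7967e+02 -1.2000e-01 -7.0430e+01] t 4.4 w 0.0234
brown:.170:200:420:90:400 [ 464.6 -110.6] [ 2.3 12.9] -70.2
brown:.170:200:420:90:400 [ 473.8 -136.1] [19.8 23.1] -70.3
orange:.066:240:390:90:400 [ 464.8 -117.3] [39.5 77.5] 14.7
yellow:.048:240:390:90:400 [432.1 -13.2] [ 15.3 117.5] -68.8
yellow:.048:240:390:90:400 [495.1 -40. ] [10.4 56.5] 15.6
yellow:.048:240:390:90:400 [398.8 -74.6] [ 9.3 56.5] 23.2
yellow:.048:240:390:90:400 [ 467.9 -130. ] [52.2 72.6] 21.2
```

View pics/w3.png

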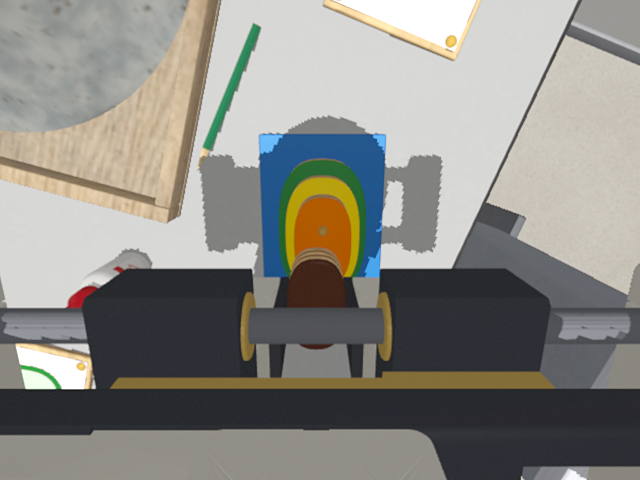

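Brown is held cleanly, its top visible at (316,285), and orange with its pin remains on the stack. Moving to the brown board.

jog_arm:
  deltas:
    - [[-1, 0, -4.5, 0, -0.071], [-1, 0, -4.5, 0, -0.071], [-1, 0, -4.5, 0, -0.071], [-1, 0, -4.5, 0, -0.071], [-1, 0, -4.3, 0, -0.071], [-1, 0, 0, -5, 0], [-1, 0, 0, -5, 0], [-1, 0, 0, 0, 0]]

```text
time_s: 5.45
tcp_pos: [0.4633, -0.3459, 0.0617]
eef_rot: [179.5, 0.2, -90.9]
contact_force: [0.1, 0.4, -0.2]
gripper_width: 0.0236
gripper_force: 15.0
```

```bash
python3 ws.py w4 sheet:.0065:100:540:20:400 brown:.063:200:420:90:310; python3 - <<'E'
import cv2; cv2.imwrite("pics/w4s.png",cv2.imread("pics/w4.png"))
E
```

```text
tcp [ 0.4669 -0.3472  0.0662] yaw [ 1.7996e+02 -2.0000e-02 -9.0760e+01] t 5.55 w 0.0237
sheet:.0065:100:540:20:400 [ 451.7 -284.2] [ 7.5 13. ] -0.8
sheet:.0065:100:540:20:400 [ 420.3 -358.6] [ 5.  27.9] -1.1
sheet:.0065:100:540:20:400 [ 434.7 -401.2] [33.9 35.3] 88.8
sheet:.0065:100:540:20:400 [ 505.2 -411.4] [16.  17.3] 89.2
sheet:.0065:100:540:20:400 [ 448.6 -456.9] [ 21.  135.2] 89.3
brown:.063:200:420:90:310 [ 467.1 -358.5] [20.5 23.8] 89.2
brown:.063:200:420:90:310 [ 465.3 -374.7] [15.5 19.4] 80.0
```

View pics/w4.png

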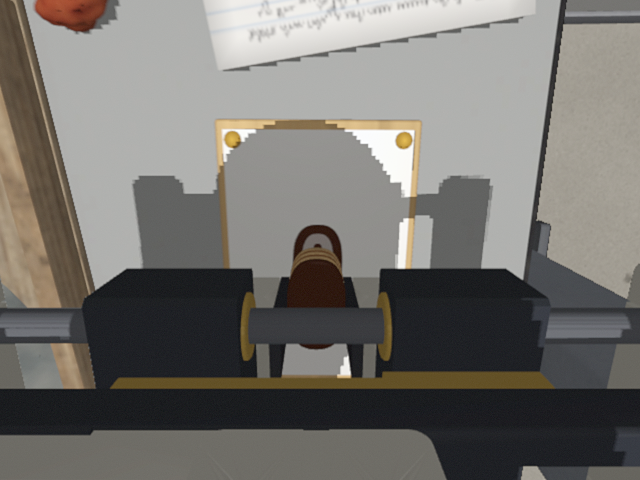

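```bash
cat > wp.py <<'E'
# usage: wp.py "x,y,z" ... : world positions (mm) of wrist pixels at heights
from plant import r
from h import *
import sys
I=r.camera_info("wrist")
for a in sys.argv[1:]:
    x,y,z=map(float,a.split(",")); print(a,(w(I,[[x,y]],z)[0]*1000).round(1))
E
python3 wp.py 317,224.5,.0065 293.5,250,.0065 342,250,.0065 216,121,.0065 421,121,.0065 317,261,.0627; python3 - <<'E'
import cv2
a=cv2.imread("pics/w4.png")[200:360,230:410]; cv2.imwrite("pics/w4c.png",cv2.resize(a,None,fx=4,fy=3.7,interpolation=cv2.INTER_CUBIC))
E
```

```text
317,224.5,.0065 [ 467.2 -369.6]
293.5,250,.0065 [ 480.2 -355.6]
342,250,.0065 [ 453.8 -355.2]
216,121,.0065 [ 517.1 -423.3]
421,121,.0065 [ 414.7 -422. ]
317,261,.0627 [ 467.4 -367.7]
```

View pics/w4c.png

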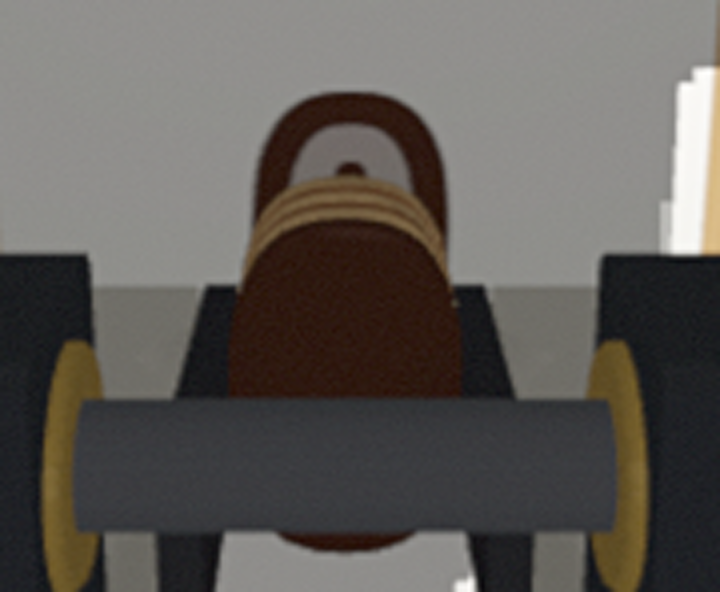

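The wrist view shows layer tip at (317,260) and printed outline tip at (317,225); they coincide laterally, within 1 mm lengthwise. Lowering.

jog_arm:
  deltas:
    - [[-1, 0, 0.07, -2, 0], [-1, 0, 0, -1.2, 0], [-1, 0, 0, -0.3, 0], [-1, 0, 0, 0, 0]]

```text
time_s: 6.1
tcp_pos: [0.4671, -0.3463, 0.0312]
eef_rot: [-180.0, -0.0, -90.8]
contact_force: [0.2, -0.2, 0.2]
gripper_width: 0.0237
gripper_force: 15.0
```

jog_arm:
  deltas:
    - [[-1, 0, 0, -0.15, 0], [-1, 0, 0, 0, 0]]

```text
time_s: 6.35
tcp_pos: [0.4668, -0.3463, 0.0293]
eef_rot: [-180.0, -0.0, -90.8]
contact_force: [-0.2, -0.5, -0.4]
gripper_width: 0.0236
gripper_force: 15.0
```

jog_arm:
  deltas:
    - [[-1, 0, 0, -0.08, 0], [-1, 0, 0, 0, 0]]

```text
time_s: 6.6
tcp_pos: [0.4668, -0.3463, 0.029]
eef_rot: [-180.0, -0.0, -90.8]
contact_force: [-1.6, 1.0, 5.2]
gripper_width: 0.0234
gripper_force: 15.0
```

jog_arm:
  deltas:
    - [[-1, 0, 0, -0.08, 0], [-1, 0, 0, 0, 0]]

```text
time_s: 6.85
tcp_pos: [0.4668, -0.3463, 0.0289]
eef_rot: [-180.0, -0.0, -90.8]
contact_force: [-2.8, 2.9, 13.5]
gripper_width: 0.0237
gripper_force: 15.0
```

jog_arm:
  deltas:
    - [[-1, 0, 0, 0.08, 0], [-0.2, 0, 0, 0, 0], [-0.2, 0, 0, 0, 0], [-0.2, 0, 0, 2, 0], [-0.2, 0, 0, 6, 0], [0, 0, 4, 5, 0], [0, 0, 0, 0, 0]]

```text
time_s: 7.72
tcp_pos: [0.4689, -0.3065, 0.1614]
eef_rot: [-179.6, -0.1, -90.7]
contact_force: [0.8, -0.3, -0.8]
gripper_width: 0.0432
gripper_force: 0.0
```

```bash
python3 ws.py w5 sheet:.0065:100:540:20:400 brown:.0245:200:420:90:310 tint:.0245:280:350:90:310
```

```text
tcp [ 0.4668 -0.3068  0.1575] yaw [-179.92   -0.    -90.76] t 7.825 w 0.0434
sheet:.0065:100:540:20:400 [ 429. -193.] [18.9 26.3] 13.9
sheet:.0065:100:540:20:400 [ 410.2 -321.1] [ 8.1 33.2] -1.1
sheet:.0065:100:540:20:400 [ 583.3 -350.4] [11.3 12. ] 75.1
sheet:.0065:100:540:20:400 [ 394.9 -368.5] [36.2 36.9] -2.0
sheet:.0065:100:540:20:400 [ 551.8 -319.8] [ 77.1 139.4] 3.8
sheet:.0065:100:540:20:400 [ 465.1 -388. ] [61.6 97.2] 88.9
sheet:.0065:100:540:20:400 [ 491.6 -445.5] [ 4.3 40.2] -84.3
sheet:.0065:100:540:20:400 [ 368.7 -328.4] [ 80.5 231.8] -26.7
sheet:.0065:100:540:20:400 [ 496.5 -448.7] [ 5.7 33.8] 89.2
brown:.0245:200:420:90:310 [ 465.9 -348.9] [24.  41.4] -0.8
tint:.0245:280:350:90:310 [ 468.6 -282.4] [ 4.8 52.3] 88.8
tint:.0245:280:350:90:310 [ 465.9 -348.8] [24.9 42.1] -1.4
```

View pics/w5.png

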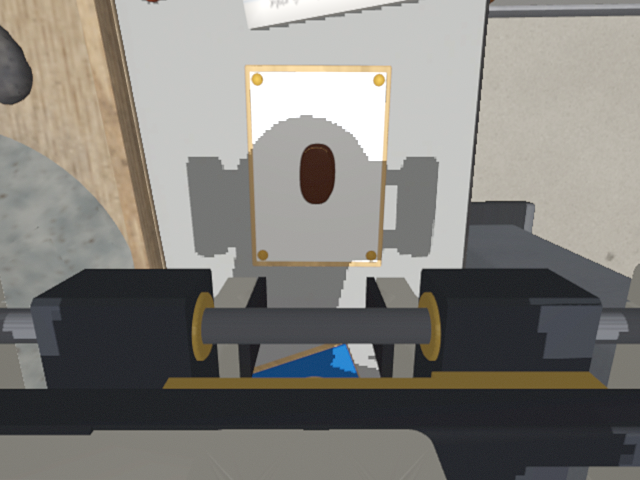

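```bash
python3 wp.py 246,66.5,.0065 391,66.5,.0065 254,266,.0065 383,265,.0065 317,144,.0245 317,204,.0065
```

```text
246,66.5,.0065 [ 513.6 -422.3]
391,66.5,.0065 [ 412.4 -420.9]
254,266,.0065 [ 516.2 -275.4]
383,265,.0065 [ 413.4 -274.8]
317,144,.0245 [ 464.8 -369.5]
317,204,.0065 [ 465.3 -324.6]
```

Brown lies on its outline within about 1 mm. Next orange.

jog_arm:
  deltas:
    - [[0.3, 0, 4.5, 0, 0.0888], [0.3, 0, 4.5, 0, 0.0888], [0.3, 0, 4.5, 0, 0.0888], [0.3, 0, 4.5, 0, 0.0888], [0.3, 0, 0, -3, 0], [0.3, 0, 0, -3, 0], [0.3, 0, 0, -2, 0], [0.3, 0, 0, -0.8, 0]]

```text
time_s: 8.88
tcp_pos: [0.4651, -0.1277, 0.0667]
eef_rot: [179.7, 0.1, -70.5]
contact_force: [0.3, -0.8, -0.4]
gripper_width: 0.057
gripper_force: 0.0
```

jog_arm:
  deltas:
    - [[0.3, 0, 0, 0, 0], [-1, 0, 0, 0, 0], [-1, 0, 0, 0, 0], [-1, 0, 0, 0, 0], [-1, 0, 0, 0, 0], [-1, 0, 0, 0, 0]]

```text
time_s: 9.62
tcp_pos: [0.467, -0.1272, 0.0697]
eef_rot: [-179.9, -0.0, -70.4]
contact_force: [-0.7, 0.6, 6.0]
gripper_width: 0.0378
gripper_force: 15.0
```

jog_arm:
  deltas:
    - [[-1, 0, 0, 0.8, 0], [-1, 0, 0, 1.2, 0], [-1, 0, 0, 3, 0], [-1, 0, 0, 3, 0], [-1, 0.08, 4.58, 0, -0.0573], [-1, 0.08, 4.58, 0, -0.0573], [-1, 0.08, 4.58, 0, -0.0573], [-1, 0.08, 4.58, 0, -0.0573]]

```text
time_s: 10.62
tcp_pos: [0.4698, 0.0576, 0.15]
eef_rot: [-179.9, 0.0, -83.7]
contact_force: [1.2, -0.1, -0.5]
gripper_width: 0.0378
gripper_force: 15.0
```

jog_arm:
  deltas:
    - [[-1, 0.08, 4.58, 0, -0.0573], [-1, 0.08, 4.58, 0, -0.0573], [-1, 0.08, 4.58, 0, -0.0573], [-1, 0.08, 4.58, 0, -0.0573], [-1, 0.08, 4.58, 0, -0.0573], [-1, 0.08, 4.58, 0, -0.0573], [-1, 0, 0, -4, 0], [-1, 0, 0, -4, 0]]

```text
time_s: 11.62
tcp_pos: [0.4747, 0.332, 0.0691]
eef_rot: [-180.0, 0.1, -103.2]
contact_force: [-0.5, 0.8, -1.2]
gripper_width: 0.0376
gripper_force: 15.0
```

```bash
python3 ws.py w6 orange:.067:200:420:90:310 sheet:.0065:100:540:20:310
```

```text
tcp [0.4726 0.3288 0.0657] yaw [ 179.8    -0.36 -103.32] t 11.725 w 0.0375
orange:.067:200:420:90:310 [468.7 312.8] [26.5 36.5] 76.6
orange:.067:200:420:90:310 [467.4 297. ] [12.7 26.9] 86.8
sheet:.0065:100:540:20:310 [576.4 299.4] [10.6 19.9] 76.6
sheet:.0065:100:540:20:310 [432.6 281.5] [20.4 39.1] 76.7
sheet:.0065:100:540:20:310 [450.9 257.7] [101.6 232.3] 74.0
```

View pics/w6.png

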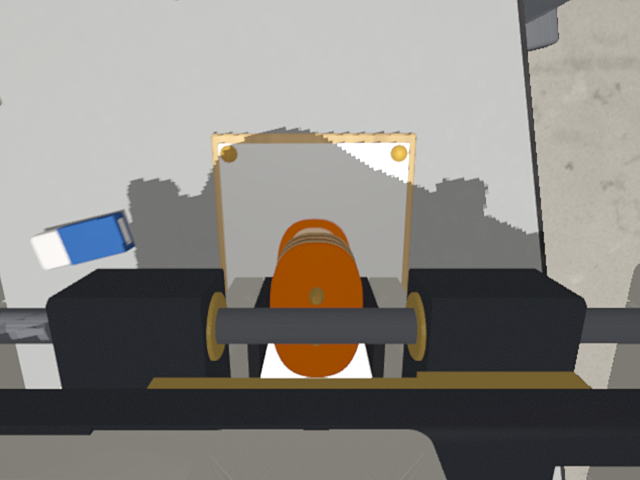

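Orange is held square, its tip near (317,250), just behind the outline tip (315,218). I'll get the exact rows numerically.

```bash
cat > prof.py <<'E'
import cv2,sys
a=cv2.imread(f"pics/{sys.argv[1]}.png"); h=cv2.cvtColor(a,cv2.COLOR_BGR2HSV)
for s in sys.argv[2:]:
    k,i,b,e=s.split(":"); i,b,e=int(i),int(b),int(e)
    v=h[b:e,i] if k=="c" else h[i,b:e]
    print(s," ".join(f"{b+n}:{x[0]},{x[1]},{x[2]}" for n,x in enumerate(v)))
E
python3 prof.py w6 c:316:214:262 r:240:270:290 r:240:340:360 r:262:266:280 r:262:350:366 r:200:216:226 r:200:404:416
```

```text
c:316:214:262 214:23,6,168 215:23,6,168 216:30,3,168 217:18,8,167 218:8,37,165 219:8,124,163 220:14,247,160 221:14,255,160 222:15,255,161 223:14,255,161 224:15,255,161 225:15,255,161 226:14,241,160 227:12,154,162 228:13,91,169 229:15,68,170 230:15,64,171 231:15,69,169 232:15,75,152 233:18,105,131 234:17,120,125 235:15,139,110 236:17,120,117 237:18,108,128 238:16,122,117 239:14,129,107 240:16,108,120 241:17,116,132 242:13,157,141 243:14,255,148 244:14,255,158 245:15,255,159 246:15,255,160 247:15,255,160 248:15,255,160 249:15,255,160 250:15,255,159 251:14,255,160 252:15,255,159 253:15,255,159 254:15,255,160 255:15,255,160 256:15,255,160 257:15,255,160 258:15,255,160 259:15,255,160 260:15,255,159 261:15,255,160
r:240:270:290 270:23,6,167 271:18,8,167 272:15,6,167 273:12,8,166 274:20,5,167 275:23,6,166 276:20,5,166 277:30,6,166 278:45,6,168 279:50,5,169 280:13,30,164 281:9,117,161 282:13,236,160 283:14,255,159 284:15,255,159 285:15,255,161 286:15,255,160 287:14,255,161 288:14,234,159 289:13,169,143
r:240:340:360 340:15,122,111 341:17,110,125 342:15,126,138 343:13,171,154 344:14,239,159 3
[... 270 characters left out ...]
8,8,166 271:15,6,166 272:23,6,166 273:23,6,166 274:30,5,166 275:15,3,168 276:8,18,158 277:12,76,141 278:12,187,146 279:14,255,154
r:262:350:366 350:15,255,162 351:14,255,159 352:14,255,158 353:13,255,154 354:11,188,145 355:13,62,136 356:30,5,160 357:15,3,168 358:23,6,167 359:23,6,166 360:15,6,167 361:18,8,167 362:18,8,168 363:18,8,167 364:15,6,168 365:30,6,166
r:200:216:226 216:18,99,137 217:18,108,142 218:18,108,144 219:18,107,145 220:18,109,147 221:15,61,155 222:18,19,163 223:18,8,168 224:20,5,168 225:15,6,168
r:200:404:416 404:20,5,169 405:18,8,165 406:16,56,149 407:18,106,142 408:18,108,142 409:18,104,144 410:19,109,141 411:18,106,137 412:17,75,126 413:17,15,117 414:60,2,116 415:45,4,116
```

```bash
cat > loc.py <<'E'
# loc.py pkl yaw "x,y,z"... : tool-local coords (mm): a along local x (short axis), b along local y, using board angle
from plant import r
from h import *
import sys
I=r.camera_info("wrist"); be=np.radians(float(sys.argv[1])+90)
for s in sys.argv[2:]:
    x,y,z=map(float,s.split(",")); p=w(I,[[x,y]],z)[0]*1000
    print(s,"a %.1f b %.1f"%(p@[np.cos(be),np.sin(be)],p@[-np.sin(be),np.cos(be)]))
s=r.get_state(); p=s["tcp_pos"][:2]*1000; print("tcp a %.1f b %.1f"%(p@[np.cos(be),np.sin(be)],p@[-np.sin(be),np.cos(be)]), s["tcp_pos"],s["eef_rot"])
E
python3 loc.py -103.3 316,218.9,.0065 316,227.1,.0065 281,240,.0065 346.7,240,.0065 221.3,200,.0065 406,200,.0065 316,242.5,.067 277.5,262,.067 354.7,262,.067 316,133,.0065 
```

```text
316,218.9,.0065 a 385.1 b 404.7
316,227.1,.0065 a 385.1 b 409.2
281,240,.0065 a 404.1 b 416.4
346.7,240,.0065 a 368.4 b 416.4
221.3,200,.0065 a 435.2 b 394.5
406,200,.0065 a 337.5 b 394.5
316,242.5,.067 a 385.2 b 401.2
277.5,262,.067 a 400.1 b 409.0
354.7,262,.067 a 370.3 b 409.0
316,133,.0065 a 385.1 b 360.3
tcp a 385.2 b 430.0 [0.47383844 0.32984686 0.06814032] [ 179.91036352   -0.21534781 -103.27378484]
```

```bash
python3 ws.py w7 orange:.067:200:420:90:310; python3 ws.py w8; python3 loc.py -103.3 ; python3 prof.py w8 c:316:217:232 c:316:239:246 c:316:128:146 r:240:279:284 r:240:343:349
```

```text
tcp [0.4754 0.3315 0.0707] yaw [-1.7994e+02  7.0000e-02 -1.0326e+02] t 11.875 w 0.0376
orange:.067:200:420:90:310 [470.6 311.2] [37.8 40. ] -13.2
tcp [0.4755 0.3316 0.0711] yaw [-1.7992e+02  1.6000e-01 -1.0328e+02] t 12.025 w 0.0376
tcp a 386.3 b 432.0 [0.47533125 0.33149891 0.07085874] [-1.79928439e+02  1.50595702e-01 -1.03285133e+02]
c:316:217:232 217:12,166,164 218:13,91,169 219:15,62,173 220:15,63,173 221:16,65,172 222:15,66,173 223:15,66,173 224:15,65,173 225:14,66,173 226:15,67,174 227:15,67,171 228:15,64,172 229:15,64,171 230:15,66,171 231:16,66,170
c:316:239:246 239:14,137,108 240:16,107,121 241:16,111,135 242:13,165,141 243:14,255,151 244:15,255,159 245:15,255,162
c:316:128:146 128:18,102,158 129:18,103,156 130:18,104,157 131:18,101,156 132:19,103,156 133:18,105,158 134:18,71,161 135:16,20,168 136:30,1,173 137:30,4,173 138:23,6,173 139:30,6,172 140:24,7,173 141:30,6,173 142:23,6,174 143:23,6,172 144:15,6,172 145:23,6,173
r:240:279:284 279:20,5,168 280:15,6,168 281:20,5,169 282:45,3,170 283:13,24,168
r:240:343:349 343:17,69,160 344:15,58,172 345:11,121,167 346:13,225,162 347:14,255,161 348:15,255,162
```

```bash
cat > auto.py <<'E'
# auto.py name HUElo HUEhi yaw ztop tiprow : edge positions
import cv2,sys,numpy as np
a=cv2.imread(f"pics/{sys.argv[1]}.png"); S=cv2.cvtColor(a,cv2.COLOR_BGR2HSV)[...,1].astype(int)
def runs(v,o,t):
    m=np.r_[0,(v>t).astype(int),0]; d=np.diff(m); return [(int(x)+o,int(y)+o-1) for x,y in zip(np.where(d==1)[0],np.where(d==-1)[0])]
t=int(sys.argv[2])
for s in sys.argv[3:]:
    k,i,b,e=s.split(":"); i,b,e=int(i),int(b),int(e)
    print(s,runs(S[b:e,i] if k=="c" else S[i,b:e],b,t))
E
python3 auto.py w8 110 c:316:195:265 r:225:260:380 r:235:260:380 r:262:260:380;python3 auto.py w8 50 r:160:200:430 r:200:200:430 c:316:110:150
```

```text
c:316:195:265 [(209, 217), (234, 236), (238, 239), (241, 264)]
r:225:260:380 [(289, 299), (338, 349)]
r:235:260:380 [(286, 294), (302, 330), (344, 352)]
r:262:260:380 [(278, 354)]
r:160:200:430 [(221, 226), (412, 417)]
r:200:200:430 [(223, 229), (409, 414)]
c:316:110:150 [(125, 134)]
```

```bash
python3 loc.py -103.3 316,213,.0065 289,225,.0065 349,225,.0065 286,235,.0065 352,235,.0065 316,124.5,.0065 223,200,.0065 414,200,.0065 316,242.3,.0667 278,262,.0667 354,262,.0667
```

```text
316,213,.0065 a 386.3 b 404.3
289,225,.0065 a 401.0 b 411.0
349,225,.0065 a 368.4 b 411.0
286,235,.0065 a 402.8 b 416.6
352,235,.0065 a 366.6 b 416.6
316,124.5,.0065 a 386.4 b 358.5
223,200,.0065 a 436.1 b 397.3
414,200,.0065 a 333.9 b 397.2
316,242.3,.0667 a 386.3 b 403.8
278,262,.0667 a 401.2 b 411.9
354,262,.0667 a 371.3 b 411.9
tcp a 386.3 b 432.0 [0.47533125 0.33149891 0.07085874] [-1.79928439e+02  1.50595702e-01 -1.03285133e+02]
```

jog_arm:
  deltas:
    - [[-1, -0.14, 0.05, -1.5, 0], [-1, 0, 0, -1.5, 0], [-1, 0, 0, -0.7, 0], [-1, 0, 0, -0.25, 0], [-1, 0, 0, 0, 0], [-1, 0, 0, 0, 0]]

```text
time_s: 12.82
tcp_pos: [0.4734, 0.3315, 0.0299]
eef_rot: [-180.0, 0.0, -103.3]
contact_force: [0.1, -0.1, 0.5]
gripper_width: 0.0374
gripper_force: 15.0
```

jog_arm:
  deltas:
    - [[-1, 0, 0, -0.12, 0], [-1, 0, 0, 0, 0]]

```text
time_s: 13.08
tcp_pos: [0.4733, 0.3314, 0.0285]
eef_rot: [-180.0, 0.0, -103.3]
contact_force: [-0.3, -0.2, -0.7]
gripper_width: 0.0379
gripper_force: 15.0
```

jog_arm:
  deltas:
    - [[-1, 0, 0, -0.08, 0], [-1, 0, 0, 0, 0]]

```text
time_s: 13.32
tcp_pos: [0.4733, 0.3314, 0.0282]
eef_rot: [-180.0, 0.0, -103.3]
contact_force: [-1.8, -1.0, 5.3]
gripper_width: 0.0377
gripper_force: 15.0
```

jog_arm:
  deltas:
    - [[0.3, 0, 0, 0, 0], [0.3, 0, 0, 0, 0], [0.3, 0, 0, 2, 0], [0.3, 0, 0, 5, 0], [0.3, 0, 4, 6, 0], [0.3, 0, 0, 0, 0], [0.3, 0, 0, 0, 0], [0.3, 0, 0, 0, 0]]

```text
time_s: 14.32
tcp_pos: [0.4726, 0.365, 0.1482]
eef_rot: [179.9, -0.1, -103.3]
contact_force: [-0.7, -0.3, -0.5]
gripper_width: 0.0571
gripper_force: 0.0
```

```bash
python3 ws.py w9 orange:.0245:230:400:90:262 sheet:.0065:200:440:20:264;python3 auto.py w9 50 r:90:200:440 r:240:200:440 c:317:30:290 c:285:30:290 c:350:30:290
```

```text
tcp [0.4729 0.3651 0.1484] yaw [ 1.7995e+02 -1.2000e-01 -1.0330e+02] t 14.425 w 0.0568
orange:.0245:230:400:90:262 [473.5 332.4] [37.4 60.5] -12.7
sheet:.0065:200:440:20:264 [463.2 286.6] [45.  97.1] 76.9
r:90:200:440 [(229, 232), (237, 243), (362, 369), (374, 377)]
r:240:200:440 [(237, 241), (368, 372)]
c:317:30:290 [(80, 86), (148, 231), (280, 283)]
c:285:30:290 [(81, 86), (152, 226), (280, 283)]
c:350:30:290 [(81, 86), (279, 283)]
```

View pics/w9.png

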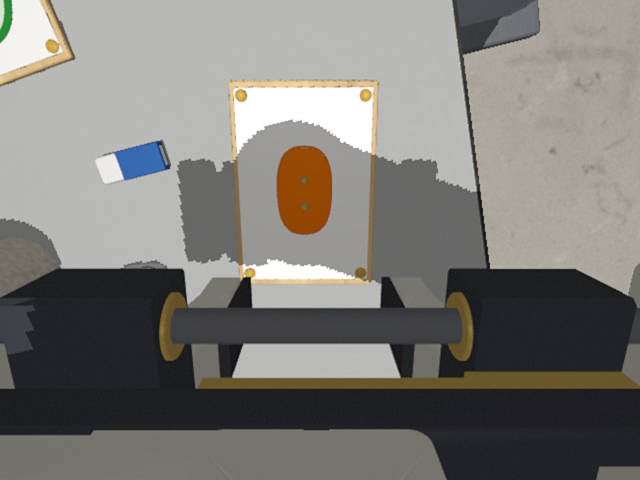

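Orange is centred on its outline (layer (304,190), board edges symmetric). Next yellow.

jog_arm:
  deltas:
    - [[0.6, -0.06, -4.91, 0, 0.0573], [0.6, -0.06, -4.91, 0, 0.0573], [0.6, -0.06, -4.91, 0, 0.0573], [0.6, -0.06, -4.91, 0, 0.0573], [0.6, -0.06, -4.91, 0, 0.0573], [0.6, -0.06, -4.91, 0, 0.0573], [0.6, -0.06, -4.91, 0, 0.0573], [0.6, -0.06, -4.91, 0, 0.0573]]

```text
time_s: 15.48
tcp_pos: [0.468, -0.0285, 0.1494]
eef_rot: [180.0, -0.0, -76.9]
contact_force: [0.5, 0.6, -0.0]
gripper_width: 0.0705
gripper_force: 0.0
```

jog_arm:
  deltas:
    - [[0.6, -0.06, -4.91, 0, 0.0573], [0.6, -0.06, -4.91, 0, 0.0573], [0.6, 0, 0, -3.5, 0], [0.6, 0, 0, -3.3, 0], [0.6, 0, 0, 0, 0], [0.6, 0, 0, 0, 0], [0.6, 0, 0, 0, 0], [0.6, 0, 0, 0, 0]]

```text
time_s: 16.48
tcp_pos: [0.4679, -0.1248, 0.0825]
eef_rot: [-179.9, -0.0, -70.4]
contact_force: [0.2, 0.0, 0.8]
gripper_width: 0.07
gripper_force: 0.0
```

jog_arm:
  deltas:
    - [[0.6, -0.1, -0.12, -2, 0], [0.6, 0, 0, -1, 0], [0.6, 0, 0, 0, 0], [-1, 0, 0, 0, 0], [-1, 0, 0, 0, 0], [-1, 0, 0, 0, 0], [-1, 0, 0, 0, 0], [-1, 0, 0, 0, 0]]

```text
time_s: 17.48
tcp_pos: [0.4665, -0.1262, 0.052]
eef_rot: [-180.0, -0.0, -70.4]
contact_force: [-1.4, 1.1, 5.9]
gripper_width: 0.0516
gripper_force: 15.0
```

jog_arm:
  deltas:
    - [[-1, 0, 0, 0.8, 0], [-1, 0, 0, 1.2, 0], [-1, 0, 0, 4, 0], [-1, 0, 1, 3, 0], [-1, 0, 4.4, 0, -0.037], [-1, 0, 4.4, 0, -0.037], [-1, 0, 4.4, 0, -0.037], [-1, 0, 4.4, 0, -0.037]]

```text
time_s: 18.48
tcp_pos: [0.4661, 0.0612, 0.1425]
eef_rot: [-179.9, 0.0, -79.0]
contact_force: [0.6, -0.4, -1.1]
gripper_width: 0.0511
gripper_force: 15.0
```

jog_arm:
  deltas:
    - [[-1, 0.1, 4.4, 0, -0.037], [-1, 0, 0, -4, 0], [-1, 0, 0, -3.2, 0], [-1, 0, 0, 0, 0], [-1, 0, 0, 0, 0], [-1, 0, 0, 0, 0]]

```text
time_s: 19.23
tcp_pos: [0.4682, 0.1042, 0.0711]
eef_rot: [-179.9, 0.1, -81.1]
contact_force: [0.9, -0.7, -1.2]
gripper_width: 0.0513
gripper_force: 15.0
```

```bash
python3 ws.py w10;python3 auto.py w10 110 c:316:100:265 r:200:230:400 r:210:230:400 r:220:230:400 r:245:230:400 r:262:230:400;python3 auto.py w10 50 r:130:180:450 r:170:180:450 c:316:70:160
```

```text
tcp [0.4679 0.1041 0.0707] yaw [-1.7989e+02  5.0000e-02 -8.1060e+01] t 19.325 w 0.0514
c:316:100:265 [(188, 196), (206, 207), (209, 264)]
r:200:230:400 [(283, 298), (337, 351)]
r:210:230:400 [(277, 287), (290, 335), (337, 342), (348, 358)]
r:220:230:400 [(273, 362)]
r:245:230:400 [(261, 371)]
r:262:230:400 [(230, 230), (256, 376)]
r:130:180:450 [(217, 417)]
r:170:180:450 [(220, 226), (410, 415)]
c:316:70:160 [(123, 133)]
```

View pics/w10.png

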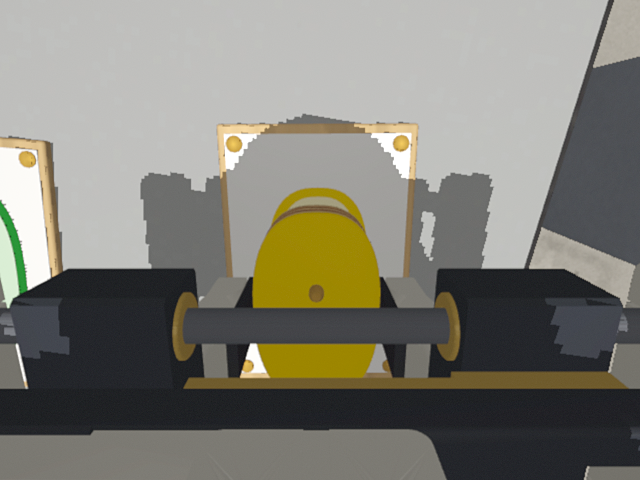

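Yellow held, tip at (316,208); outline tip line (316,188–196), board edges at 217–417.

```bash
python3 loc.py -81.05 316,192,.0065 283,200,.0065 351,200,.0065 277,210,.0065 358,210,.0065 316,122.5,.0065 220,170,.0065 415,170,.0065 316,208.5,.0662 261,245,.0662 371,245,.0662
```

```text
316,192,.0065 a 478.7 b -9.3
283,200,.0065 a 496.3 b -5.0
351,200,.0065 a 460.0 b -5.0
277,210,.0065 a 499.7 b 0.4
358,210,.0065 a 456.1 b 0.4
316,122.5,.0065 a 478.7 b -44.7
220,170,.0065 a 529.0 b -20.8
415,170,.0065 a 426.8 b -20.9
316,208.5,.0662 a 478.6 b -11.6
261,245,.0662 a 500.1 b 2.9
371,245,.0662 a 457.2 b 2.9
tcp a 478.2 b 30.0 [0.46772952 0.10400061 0.07052031] [-1.79907121e+02  4.35318364e-02 -8.10612587e+01]
```

jog_arm:
  deltas:
    - [[-1, -0.09, 0.13, -1.5, 0], [-1, 0, 0, -1.5, 0], [-1, 0, 0, -0.7, 0], [-1, 0, 0, -0.25, 0], [-1, 0, 0, 0, 0], [-1, 0, 0, 0, 0]]

```text
time_s: 20.12
tcp_pos: [0.4666, 0.1053, 0.0305]
eef_rot: [-180.0, 0.0, -81.0]
contact_force: [0.4, 0.7, -0.2]
gripper_width: 0.0514
gripper_force: 15.0
```

jog_arm:
  deltas:
    - [[-1, 0, 0, -0.12, 0], [-1, 0, 0, 0, 0]]

```text
time_s: 20.38
tcp_pos: [0.4664, 0.1051, 0.0289]
eef_rot: [-180.0, 0.0, -81.1]
contact_force: [-1.0, -0.5, -1.0]
gripper_width: 0.0515
gripper_force: 15.0
```

jog_arm:
  deltas:
    - [[-1, 0, 0, -0.08, 0], [-1, 0, 0, 0, 0]]

```text
time_s: 20.62
tcp_pos: [0.4664, 0.1052, 0.0285]
eef_rot: [-180.0, 0.0, -81.0]
contact_force: [-2.5, -0.3, 5.6]
gripper_width: 0.0516
gripper_force: 15.0
```

jog_arm:
  deltas:
    - [[0.6, 0, 0, 0, 0], [0.6, 0, 0, 0, 0], [0.6, 0, 0, 2, 0], [0.6, 0, 0, 4, 0], [0.6, 0, 2, 5, 0], [0.6, 0, 3, 2, 0], [0.6, 0, 0, 0, 0], [0.6, 0, 0, 0, 0]]

```text
time_s: 21.62
tcp_pos: [0.4657, 0.1548, 0.1575]
eef_rot: [179.9, -0.0, -81.0]
contact_force: [-0.3, -0.4, -0.7]
gripper_width: 0.0703
gripper_force: 0.0
```

```bash
python3 -c "
from plant import r
r.capture('wrist')"; python3 ws.py w11 yellow:.0245:230:400:60:262;python3 auto.py w11 50 r:180:200:440 r:210:200:440 r:160:200:440 c:317:30:290
```

```text
tcp [0.4658 0.1543 0.1571] yaw [ 1.799e+02 -5.000e-02 -8.108e+01] t 21.775 w 0.0701
yellow:.0245:230:400:60:262 [467.3 105.2] [52.3 83. ] 9.4
r:180:200:440 [(256, 260), (288, 361), (388, 392)]
r:210:200:440 [(257, 261), (298, 352), (387, 391)]
r:160:200:440 [(255, 259), (287, 362), (390, 393)]
c:317:30:290 [(53, 59), (103, 222), (253, 257)]
```

```bash
python3 loc.py -81.05 317,52.5,.0065 317,257.5,.0065 317,103,.0245 317,222,.0245 317,222,.0065
```

```text
317,52.5,.0065 a 483.6 b -44.2
317,257.5,.0065 a 483.6 b 105.1
317,103,.0245 a 483.7 b -9.6
317,222,.0245 a 483.7 b 72.2
317,222,.0065 a 483.6 b 76.2
tcp a 484.3 b 80.0 [0.46594816 0.15433171 0.15725895] [ 1.79913734e+02 -4.99525340e-02 -8.10868827e+01]
```

jog_arm:
  deltas:
    - [[0.9, 0, -4.7, 0, 0.031], [0.9, 0, -4.7, 0, 0.031], [0.9, 0, -4.7, 0, 0.031], [0.9, 0, -4.7, 0, 0.031], [0.9, 0, -4.7, 0, 0.031], [0.9, 0, -4.6, 0, 0.031]]

```text
time_s: 22.58
tcp_pos: [0.4658, -0.1278, 0.1577]
eef_rot: [180.0, 0.0, -70.4]
contact_force: [0.1, 0.1, 0.4]
gripper_width: 0.0835
gripper_force: 0.0
```

jog_arm:
  deltas:
    - [[0.9, 0, 0, -4, 0], [0.9, 0, 0, -4, 0], [0.9, 0, 0, -1.2, 0], [0.9, 0, 0, 0, 0], [0.9, 0, 0, 0, 0], [0.9, 0, 0, 0, 0]]

```text
time_s: 23.32
tcp_pos: [0.4673, -0.1257, 0.0673]
eef_rot: [-179.9, -0.0, -70.4]
contact_force: [0.7, -0.1, -0.4]
gripper_width: 0.0832
gripper_force: 0.0
```

jog_arm:
  deltas:
    - [[0.9, -0.05, -0.03, -2, 0], [0.9, 0, 0, -1.25, 0], [0.9, 0, 0, 0, 0], [-1, 0, 0, 0, 0], [-1, 0, 0, 0, 0], [-1, 0, 0, 0, 0], [-1, 0, 0, 0, 0], [-1, 0, 0, 0, 0]]

```text
time_s: 24.32
tcp_pos: [0.4662, -0.1261, 0.034]
eef_rot: [-180.0, -0.0, -70.4]
contact_force: [-0.5, 0.5, 6.2]
gripper_width: 0.0654
gripper_force: 15.0
```

jog_arm:
  deltas:
    - [[-1, 0, 0, 0.8, 0], [-1, 0, 0, 1.2, 0], [-1, 0, 0, 4.5, 0], [-1, 0, 0, 4.5, 0], [-1, 0, 4.4, 0, -0.0442], [-1, 0, 4.4, 0, -0.0442], [-1, 0, 4.4, 0, -0.0442], [-1, 0, 4.4, 0, -0.0442]]

```text
time_s: 25.32
tcp_pos: [0.4656, 0.0511, 0.1445]
eef_rot: [-179.9, 0.0, -80.6]
contact_force: [0.9, 0.1, -1.1]
gripper_width: 0.0656
gripper_force: 15.0
```

jog_arm:
  deltas:
    - [[-1, 0, 4.4, 0, -0.0442], [-1, 0, 4.5, 0, -0.0442], [-1, 4.9, 0, 0, 0], [-1, 4.9, 0, 0, 0], [-1, 4.9, 0, 0, 0], [-1, 4.9, 0, 0, 0], [-1, 0, 0, 0, 0], [-1, 0, 0, 0, 0]]

```text
time_s: 26.32
tcp_pos: [0.6612, 0.1384, 0.1434]
eef_rot: [179.9, -0.0, -85.6]
contact_force: [-0.5, 0.3, -1.6]
gripper_width: 0.0656
gripper_force: 15.0
```

jog_arm:
  deltas:
    - [[-1, 0, 0, -4, 0], [-1, 0, 0, -3.3, 0], [-1, 0, 0, 0, 0], [-1, 0, 0, 0, 0], [-1, 0, 0, 0, 0]]

```text
time_s: 26.95
tcp_pos: [0.6627, 0.1394, 0.0728]
eef_rot: [-179.8, 0.1, -85.6]
contact_force: [0.1, -0.1, -0.8]
gripper_width: 0.0657
gripper_force: 15.0
```

```bash
python3 ws.py w12;python3 auto.py w12 90 c:316:80:265 r:170:230:400 r:180:230:400 r:190:230:400 r:200:230:400 r:230:220:420 r:245:220:420;python3 auto.py w12 50 r:140:180:450 r:160:180:450 c:316:70:160 c:280:70:160
```

```text
tcp [0.6624 0.1392 0.0722] yaw [-1.7988e+02  5.0000e-02 -8.5580e+01] t 27.05 w 0.0657
c:316:80:265 [(124, 132), (167, 174), (179, 264)]
r:170:230:400 [(290, 339)]
r:180:230:400 [(274, 288), (299, 334), (340, 354)]
r:190:230:400 [(266, 363)]
r:200:230:400 [(261, 369)]
r:230:220:420 [(222, 226), (245, 388), (403, 407)]
r:245:220:420 [(223, 227), (240, 392), (402, 406)]
r:140:180:450 [(215, 221), (224, 238), (390, 404), (408, 413)]
r:160:180:450 [(217, 222), (407, 412)]
c:316:70:160 [(124, 133)]
c:280:70:160 [(124, 133)]
```

View pics/w12.png

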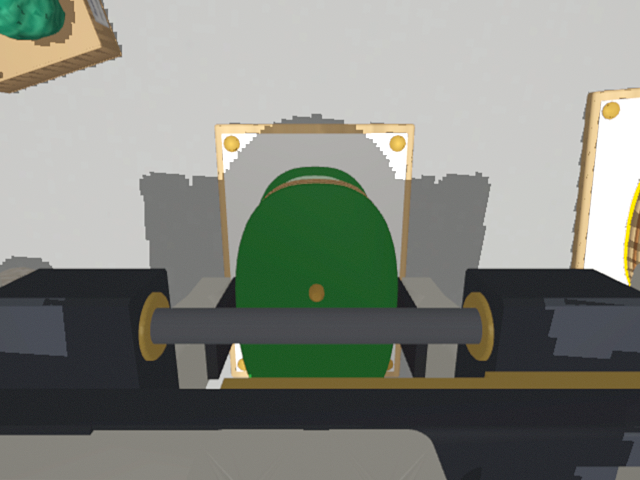

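```bash
python3 prof.py w12 c:316:174:190; python3 loc.py -85.6 316,170.5,.0065 274,180,.0065 354,180,.0065 316,123.5,.0065 217,160,.0065 412,160,.0065 316,183,.0677 245,230,.0677 388,230,.0677
```

```text
c:316:174:190 174:64,156,93 175:60,65,121 176:59,36,155 177:59,31,164 178:34,40,148 179:17,114,134 180:15,128,129 181:16,119,135 182:20,121,118 183:42,110,97 184:62,164,87 185:66,165,91 186:64,160,94 187:63,158,92 188:64,155,92 189:64,156,95
316,170.5,.0065 a 671.4 b 37.4
274,180,.0065 a 693.7 b 42.4
354,180,.0065 a 651.3 b 42.4
316,123.5,.0065 a 671.5 b 13.7
217,160,.0065 a 723.3 b 32.0
412,160,.0065 a 621.2 b 32.0
316,183,.0677 a 671.4 b 36.7
245,230,.0677 a 698.7 b 54.7
388,230,.0677 a 643.7 b 54.7
tcp a 671.0 b 87.9 [0.66228185 0.13909724 0.07183015] [-1.79903750e+02  3.89698704e-02 -8.55816661e+01]
```

jog_arm:
  deltas:
    - [[-1, 0.1, 0.06, -1.6, 0], [-1, 0, 0, -1.5, 0], [-1, 0, 0, -0.7, 0], [-1, 0, 0, -0.25, 0], [-1, 0, 0, 0, 0], [-1, 0, 0, 0, 0]]

```text
time_s: 27.85
tcp_pos: [0.6632, 0.1395, 0.0305]
eef_rot: [-180.0, 0.0, -85.6]
contact_force: [1.0, 1.1, -1.7]
gripper_width: 0.0655
gripper_force: 15.0
```

jog_arm:
  deltas:
    - [[-1, 0, 0, -0.12, 0], [-1, 0, 0, 0, 0]]

```text
time_s: 28.1
tcp_pos: [0.6629, 0.1394, 0.0291]
eef_rot: [-180.0, 0.0, -85.6]
contact_force: [-0.2, -0.3, -1.2]
gripper_width: 0.0653
gripper_force: 15.0
```

jog_arm:
  deltas:
    - [[-1, 0, 0, -0.08, 0], [-1, 0, 0, 0, 0]]

```text
time_s: 28.35
tcp_pos: [0.663, 0.1395, 0.0286]
eef_rot: [-180.0, 0.0, -85.6]
contact_force: [-1.9, 0.5, 4.9]
gripper_width: 0.0653
gripper_force: 15.0
```

jog_arm:
  deltas:
    - [[0.9, 0, 0, 0, 0], [0.9, 0, 0, 0, 0], [0.9, 0, 0, 2, 0], [0.9, 0, 0, 5, 0], [0.9, 0, 2, 5, 0], [0.9, 0, 3, 4, 0], [0.9, 0, 0, 0, 0], [0.9, 0, 0, 0, 0]]

```text
time_s: 29.35
tcp_pos: [0.6624, 0.1894, 0.1875]
eef_rot: [180.0, 0.0, -85.6]
contact_force: [0.2, 0.7, -0.1]
gripper_width: 0.0828
gripper_force: 0.0
```

```bash
python3 ws.py w13 green:.0245:230:400:60:290;python3 auto.py w13 60 r:150:200:440 r:180:200:440 c:317:20:290; python3 - <<'E'
from plant import r
import cv2
cv2.imwrite("pics/top9.png",r.capture("top"))
E
```

```text
tcp [0.6621 0.1887 0.1865] yaw [ 1.7987e+02 -5.0000e-02 -8.5620e+01] t 29.45 w 0.083
green:.0245:230:400:60:290 [663.4 140. ] [ 65.  102.7] 5.1
r:150:200:440 [(255, 259), (277, 361), (379, 381)]
r:180:200:440 [(257, 260), (279, 360), (377, 380)]
c:317:20:290 [(62, 67), (92, 227), (244, 247)]
```

View pics/w13.png

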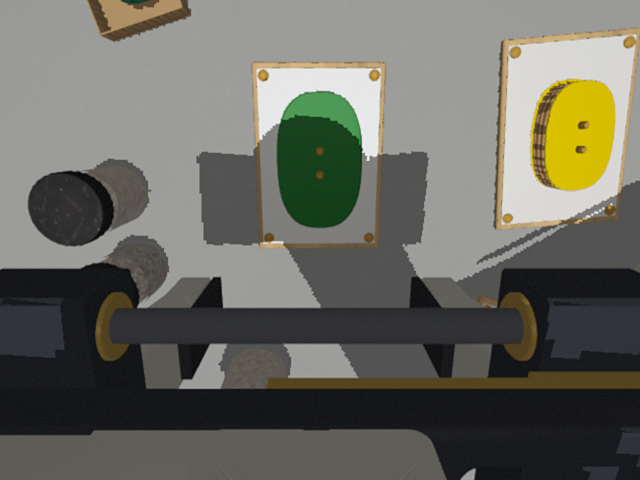

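Green is centred too (layer cols 278–361, board 255–381), with yellow also on its board. Now a numeric check of brown and the dropper from the top camera.

```bash
python3 - <<'E'
from plant import r
from h import *
I=r.camera_info("top");k=4
for f in("top0","top9"):
    J=cv2.resize(cv2.imread(f"pics/{f}.png"),None,fx=k,fy=k,interpolation=cv2.INTER_CUBIC); hsv=cv2.cvtColor(J,cv2.COLOR_BGR2HSV)
    for n,x,y,h,lo,hi,z in(("sheet",474,283,45,(0,0,170),(180,60,255),.0065),("brown",474,283,15,(0,0,0),(180,255,110),.0065 if f=="top0" else .0245),("cap",333,215,10,(0,120,40),(8,255,255),.095),("orange",168,275,24,(0,130,60),(20,255,255),.0245),("yellow",271,280,30,(20,130,60),(35,255,255),.0245)):
        m=np.zeros(hsv.shape[:2],np.uint8); s=np.s_[(y-h)*k:(y+h)*k,(x-h)*k:(x+h)*k]; m[s]=cv2.inRange(hsv[s],lo,hi)
        for c in blobs(m,300): print(f,n,*rect(I,(c.reshape(-1,2)+.5)/k-.5,z))
E
```

```text
top0 sheet [ 465.6 -350.1] [ 99.3 141.8] -0.9
top0 cap [599.6 -32.6] [14.  15.7] -89.2
top0 orange [472.9 326.5] [37.  58.6] -16.0
top9 sheet [ 412.2 -341.6] [  4.1 134.7] -1.7
top9 sheet [ 465.7 -350.1] [ 99.9 142. ] -1.0
top9 sheet [ 480.5 -422.9] [32.3 90. ] -68.5
top9 sheet [ 518.8 -335.4] [  3.3 105.4] -1.0
top9 brown [ 465.6 -346.6] [18.  36.9] 0.8
top9 cap [599.8 -32.7] [13.6 15.9] 72.4
top9 orange [473.8 329.5] [37.  59.8] -12.4
top9 yellow [466.2 102.5] [49.3 81.1] 8.6
```

```bash
python3 prof.py w5 c:317:138:156 c:317:196:212 r:175:294:304 r:175:330:342; python3 auto.py w5 50 r:175:230:400 r:120:230:400 c:317:55:275 
```

```text
c:317:138:156 138:23,6,170 139:20,5,170 140:23,6,172 141:30,6,171 142:20,9,164 143:11,22,126 144:8,106,65 145:9,170,57 146:11,139,66 147:13,126,83 148:14,142,81 149:8,134,61 150:9,142,63 151:7,138,61 152:8,134,63 153:7,142,61 154:8,146,63 155:10,153,60
c:317:196:212 196:9,156,59 197:7,147,59 198:9,148,57 199:7,157,57 200:9,143,59 201:5,136,58 202:8,183,53 203:7,92,61 204:18,9,135 205:20,4,171 206:15,6,169 207:23,6,166 208:15,6,166 209:20,5,166 210:23,6,166 211:30,5,166
r:175:294:304 294:30,6,167 295:30,8,168 296:24,8,169 297:30,6,170 298:30,5,168 299:17,15,121 300:9,88,67 301:7,172,55 302:7,156,59 303:9,145,58
r:175:330:342 330:8,145,60 331:8,149,58 332:9,165,54 333:6,162,55 334:8,79,71 335:20,11,143 336:23,6,168 337:30,5,169 338:30,5,166 339:36,8,168 340:30,5,167 341:30,6,167
r:175:230:400 [(249, 252), (300, 334), (382, 385)]
r:120:230:400 [(247, 250), (385, 388)]
c:317:55:275 [(65, 71), (144, 203), (262, 266)]
```

```bash
python3 -c "
from plant import r
print(r.close_job())"
```

```text
the job is handed in; nothing more can be done
None
```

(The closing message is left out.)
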